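# Seal the food tubs, largest first

### The job

Seal the three rectangular metal food tubs by gently pressing the white button on each lid fully down with the fingertips, where it stays: the largest tub first, then the middle-sized one, then the smallest. Leave the round tub's button up so that it can breathe. Do not lift or shove any tub, press lightly, and leave the bowl, jar and spatula where they are.

Things in the scene. Friction and masses are not known exactly. Their poses are not given: they have to be found in the camera images.
- tub_large: largest rectangular tub, 150 x 110 mm, loose, bare metal with a flat grey plastic lid; the lid's top is 85 mm above the tub's underside. Origin: centre of its underside; x along its long side, a 10 mm clip at each end of that side. z up.
- tub_large_top (a point): centre of the top face of the white round button (36 mm in diameter) in the middle of that tub's lid; 101 mm above the counter while the button is up, 93 mm when fully down. It moves with the button.
- tub_large_button (a joint): travel of that button in m: 0 = up (its top 16 mm above the lid), 0.008 = fully down (8 mm above the lid). It slides down at about 3 N, meets a stop at the bottom and stays down when let go; its rubber cap also gives about 0.4 mm per N and springs back, so 5 to 6 N is plenty to bring it fully down.
- tub_medium: middle-sized rectangular tub, 115 x 85 mm, loose, bare metal with a flat grey plastic lid; the lid's top is 70 mm above the tub's underside. Origin: centre of its underside; x along its long side, a 10 mm clip at each end of that side. z up.
- tub_medium_top (a point): centre of the top face of the white round button (36 mm in diameter) in the middle of that tub's lid; 86 mm above the counter while the button is up, 78 mm when fully down. It moves with the button.
- tub_medium_button (a joint): travel of that button in m: 0 = up (its top 16 mm above the lid), 0.008 = fully down (8 mm above the lid). It slides down at about 3 N, meets a stop at the bottom and stays down when let go; its rubber cap also gives about 0.4 mm per N and springs back, so 5 to 6 N is plenty to bring it fully down.
- tub_small: smallest rectangular tub, 80 x 62 mm, loose, bare metal with a flat grey plastic lid; the lid's top is 55 mm above the tub's underside. Origin: centre of its underside; x along its long side, a 10 mm clip at each end of that side. z up.
- tub_small_top (a point): centre of the top face of the white round button (36 mm in diameter) in the middle of that tub's lid; 71 mm above the counter while the button is up, 63 mm when fully down. It moves with the button.
- tub_small_button (a joint): travel of that button in m: 0 = up (its top 16 mm above the lid), 0.008 = fully down (8 mm above the lid). It slides down at about 3 N, meets a stop at the bottom and stays down when let go; its rubber cap also gives about 0.4 mm per N and springs back, so 5 to 6 N is plenty to bring it fully down.
- tub_round: round tub, 100 mm in diameter, loose, bare metal with a flat grey plastic lid; the lid's top is 75 mm above the tub's underside. Origin: centre of its underside. z up.
- tub_round_top (a point): centre of the top face of the white round button (36 mm in diameter) in the middle of that tub's lid; 91 mm above the counter while the button is up, 83 mm when fully down. It moves with the button.
- tub_round_button (a joint): travel of that button in m: 0 = up (its top 16 mm above the lid), 0.008 = fully down (8 mm above the lid). It slides down at about 3 N, meets a stop at the bottom and stays down when let go; its rubber cap also gives about 0.4 mm per N and springs back, so 5 to 6 N is plenty to bring it fully down.
- bowl: bystander: small blue ceramic bowl, 90 mm across, 45 mm high, loose; origin at the centre of its underside.
- jar: bystander: amber glass jar with a dark cap, 66 mm across, 100 mm high, loose; origin at the centre of its underside.
- spatula: bystander: kitchen spatula lying flat, 190 mm long, less than 35 mm high, loose; origin near its middle, x along it.
Not all that is in view belongs to the job. What is shaped like the tub_large but orange or purple is not meant.

How it is judged:
By the outcome, as a careful person would: the job done as asked, in the order asked, and still so for the second after the job is handed in, with the robot touching nothing.
It also fails if it takes over 48 s, if anything falls off the work surface, if the arm or the gripper's body presses on something with over 40 N, if the wrist force passes 120 N, or if a joint passes its speed limit or range.

### The arm

A 6-joint arm with a two-finger parallel gripper is mounted at the origin on the work surface. World frame = base frame: x ahead of the robot, y to its left, z up, the work surface at z = 0. Lengths are in m, angles in rad, forces in N, time in s.
With the tool pointing down it reaches from about 0.3 to 0.75 m from the base axis. Payload 8.5 kg.
Tool frame: the origin (TCP) lies on the mounting face of the last link; the fingertips stand 173 mm ahead of it and the grasp point (between the pads) lies 155 mm ahead of it; z points along the fingers, y is the line along which they close (so a half turn about z gives the same grasp; the last joint's range is limited). The gripper opens to 85 mm and grips with 20 to 120 N. Pads are 22 mm wide; open, the fingers measure 114 mm over their backs; the gripper's body (76 mm by 85 mm) begins 54 mm behind the grasp point. The pads swing forward as they close: fully open they stand 13 mm farther back than shut.
Start: joints at [1.059, 0.381, 1.297, -0, 1.464, -0.215], TCP at [0.161, 0.526, 0.405] pointing down, gripper open.
Joint ranges: [-3.11, 3.11], [-0.89, 2.33], [0.22, 2.48], [-1.42, 4.56], [0.17, 2.85], [-2.88, 2.88]. Speed limits (rad/s): [2.39, 2.39, 3.14, 3.14, 3.14, 3.14].

### API

Orientations are given as a rotation vector (axis times angle).
In Python, from workcell import arm gives the robot as it stands. The module is installed in compiled form; this text tells all that it offers.
- The arm moves only by the tool jog_arm, never from a script. Its argument "commands" is a list of rows, each an object with "slide": the shift along the tool's x, y, z in mm, a list of three; "twist": the turn about the tool's z in rad; "fingers": the opening, from 0 (shut) to 1 (fully open). A call has 1 to 8 rows; each row shifts and turns the commanded pose from where the row before left it, along the tool's axes as they then stand; what a row does not reach is not made up. A row lasts 1/12 s, in which the tool goes at most 41.7 mm and 7.16 degrees, less where a joint would pass 70% of its speed; a pose out of reach is approached as far as the arm can. A call is refused whole if a number of a shift passes 41.7 or a number of a turn 0.125, either way. A call with a gripper value outside its range is refused whole. The fingers move at their own pace and stop on an object; "newtons" is the grip in N (left out, the last holds). Time passes only in rows, so rows that do not move let the fingers close. It gives the time, the measured TCP pose, the force, the opening and the grip force at its end, in the units of the state.
- arm.state(): the state, without advancing time (a new reading comes with each control period).
- arm.get_image(name): name is "side" or "top"; returns (picture, depth): 384x512x3 uint8, red, green, blue; 384x512 float32, m along the optical axis (not along the pixel's ray), 0 where there is no reading.
- arm.camera_params(name): a dict with "fovy" (degrees; the focal length in pixels is half the picture's height over the tangent of half this angle, whatever the lens; pixels are square), "cx", "cy" (the principal point, pixels), "T" (4x4, takes a point from camera to world coordinates). Camera axes: x right, y down, z forward; pixel columns grow to the right and rows downward; lengths in m; the calibration is good to about 2 mm. A picture is of the moment at which its call begins. camera_params takes no time and is no camera call.
- arm.close_job(): hands the job in; it is judged then, once.
Trained networks look in the newest picture that a camera, given by its name, has taken for a name from the list of things; names that differ only in an ending like _2 or _b are one class to them, and where a whole thing is asked for, a point or a joint stands for the part that bears it (a point fixed in the world has none). Each returns a list of dicts, best first, with "score" (0 to 1); they miss things now and then, are a little off and sometimes report something else, mostly with a low value. They report only what shows in the picture. A call takes as long as a camera call. They do not tell look-alikes from the thing itself.
- arm.search_frame(camera, thing): "centre" ([x, y, z] in m, in the coordinates of the camera as it stood for that picture, good to about 4 mm: the middle of the surface that is visible of it).
The state is a dict: "time_s": time; "q": joint angles; "joint_vel": joint speeds; "joint_efforts": joint torques, N m; "tool_pos": TCP position; "tcp_rot": TCP orientation; "ft_force": force on the tool from outside, world axes, zero at the start; "wrist_torque": the same for the moment, N m; "grip_width": finger opening in m; "grasp_force": force on a finger pad.
Only numpy, scipy, OpenCV 4.12 (cv2) and the standard library are available. Lean on these libraries where they do the work, as an engineer would, in place of code of your own. Each camera call takes 0.05 s, during which the arm holds its last target. There are 200 camera calls.

## Working session

There is one attempt and no reset: what is moved stays moved. The work goes in short steps, Python scripts to look and compute and a tool call to move; the robot and the scene stay as the last step left them, time stands still between calls to the robot, and variables do not carry over. Pictures are saved under pics/ and viewed, at most 10 in all, crops included, and the job is handed in when it is done.

Besides the shell and the picture viewer there is one more tool, called after ">>>" as a command line: name --argument value ..., lists and objects as JSON in quotes. jog_arm: Moves the arm, as the interface text tells. Its arguments: {"type":"object","properties":{"commands":{"type":"array","items":{"type":"object","properties":{"slide":{"type":"array","items":{"type":"number"}},"twist":{"type":"number"},"fingers":{"type":"number"}}}},"newtons":{"type":"number"}},"required":["commands"]}

```bash
mkdir -p pics; cat > h.py <<'E'
from workcell import arm
import numpy as np, cv2
def pts(n,d):
    p=arm.camera_params(n);f=192/np.tan(np.radians(p["fovy"])/2)
    v,u=np.indices(d.shape)
    P=np.stack([(u-p["cx"])/f*d,(v-p["cy"])/f*d,d],-1)
    T=np.array(p["T"]);return P@T[:3,:3].T+T[:3,3]
def proj(n,w):
    p=arm.camera_params(n);f=192/np.tan(np.radians(p["fovy"])/2);T=np.array(p["T"])
    c=T[:3,:3].T@(np.array(w)-T[:3,3]);return c[:2]/c[2]*f+[p["cx"],p["cy"]]
def world(n,c):
    T=np.array(arm.camera_params(n)["T"]);return T[:3,:3]@np.array(c)+T[:3,3]
E
python3 - <<'E'
from h import *
for n in("top","side"):
    im,d=arm.get_image(n);np.savez(f"{n}0.npz",im=im,d=d)
    cv2.imwrite(f"pics/{n}0.png",im[:,:,::-1])
    for t in("tub_large_top","tub_medium_top","tub_small_top","tub_round_top"):
        for r in arm.search_frame(n,t)[:4]:
            w=world(n,r["centre"]);print(n,t,round(r["score"],2),w.round(3),proj(n,w).round())
s=arm.state();print(s)
E
```

```text
top tub_large_top 0.54 [ 0.366 -0.114  0.102] [325. 247.]
top tub_large_top 0.43 [0.79  0.318 0.098] [180. 106.]
top tub_large_top 0.4 [0.49  0.129 0.1  ] [242. 205.]
top tub_small_top 0.6 [ 0.486 -0.338  0.067] [396. 207.]
side tub_large_top 0.64 [ 0.482 -0.342  0.071] [266. 321.]
side tub_large_top 0.63 [0.482 0.521 0.103] [220. 102.]
side tub_large_top 0.58 [0.486 0.127 0.099] [238. 181.]
side tub_large_top 0.48 [ 0.365 -0.119  0.101] [210. 251.]
side tub_medium_top 0.65 [0.585 0.309 0.073] [258. 143.]
side tub_medium_top 0.52 [ 0.584 -0.113  0.084] [284. 241.]
side tub_small_top 0.44 [ 0.483 -0.34   0.069] [266. 321.]
side tub_round_top 0.6 [0.587 0.326 0.094] [258. 136.]
side tub_round_top 0.24 [ 0.483 -0.34   0.071] [266. 321.]
{'time_s': 0.5, 'q': array([ 1.05868822e+00,  3.80626967e-01,  1.29742255e+00, -2.49441613e-05,
        1.46361747e+00, -2.15325187e-01]), 'joint_vel': array([ 0.00039689, -0.00250636,  0.00072081, -0.0016987 ,  0.00014393,
       -0.0013247 ]), 'joint_efforts': array([-1.08078922e-03, -4.48036516e+01, -2.31337774e+01, -1.54118834e-04,
        7.91794355e-04, -2.27075122e-05]), 'tool_pos': array([0.16085431, 0.52593543, 0.40470029]), 'tcp_rot': array([-4.64471865e-01, -3.10706449e+00,  1.22981131e-04]), 'ft_force': array([ 0.26694887, -1.08419159,  0.05029793]), 'wrist_torque': array([-0.02147213, -0.02053253, -0.02996387]), 'grasp_force': 0.0, 'grip_width': 0.08578652317045284}
```

```bash
python3 - <<'E'
import cv2
for n in("top","side"):
    cv2.imwrite(f"pics/{n}0b.png",cv2.resize(cv2.imread(f"pics/{n}0.png"),(800,600),interpolation=cv2.INTER_CUBIC))
E
```

```text
(no output)
```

View pics/top0b.png

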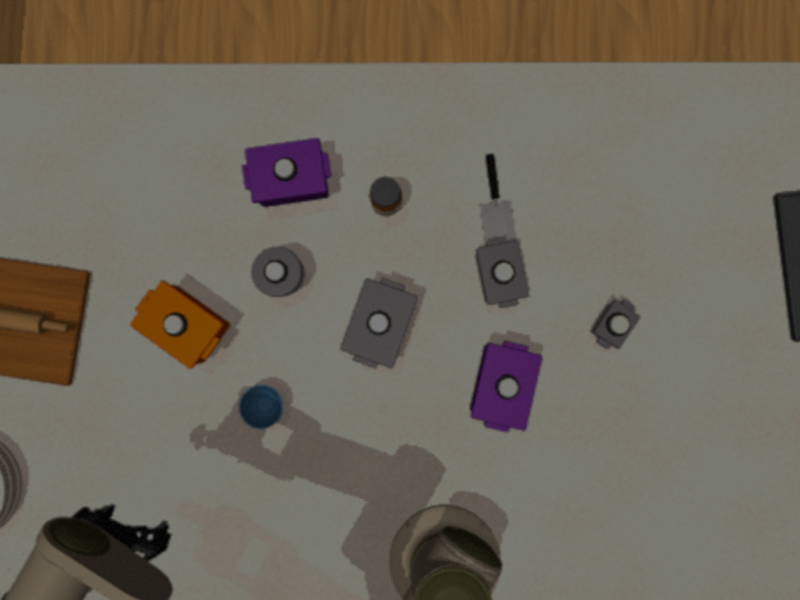

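View pics/side0b.png

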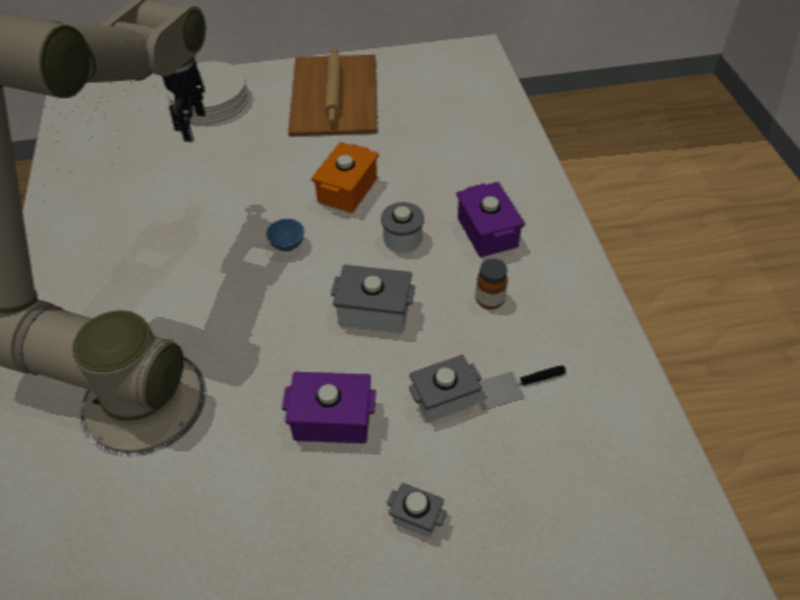

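Candidates in native top-view pixels: grey large tub (242,207), with look-alikes orange (111,207) and purple (182,108) and (325,248). Grey medium is at (322,174) by the spatula, grey small at (396,207), and the round tub, not to be pressed, at (176,173). I choose the bare-metal/grey ones. Next I measure their buttons and check the choice in one crop.

```bash
cat >> h.py <<'E'
B={"large":(.49,.127,.101),"medium":(.584,-.113,.086),"small":(.484,-.340,.071),"round":(.587,.326,.091)}
def meas(n,im,d,w,z):
    P=pts(n,d); c=proj(n,(w[0],w[1],z))
    m=(im.min(-1)>125)&(im.max(-1).astype(int)-im.min(-1)<45)&(np.hypot(P[...,0]-w[0],P[...,1]-w[1])<.03)&(abs(P[...,2]-z)<.007)
    Q=P[m]
    if len(Q)<8: return len(Q),None
    uv=np.argwhere(m)[:,::-1].astype(np.float32)
    (a,b),r=cv2.minEnclosingCircle(uv)
    return len(Q),Q.mean(0).round(4),((Q.min(0)+Q.max(0))/2).round(4),(np.ptp(Q,0)*1e3).round(),(a,b)
E
python3 - <<'E'
from h import *
for n in("top","side"):
    q=np.load(n+"0.npz")
    for k,w in B.items(): print(n,k,meas(n,q["im"],q["d"],w,w[2]))
from scipy.spatial.transform import Rotation as R
print(R.from_rotvec(arm.state()["tcp_rot"]).as_matrix().round(3))
im=cv2.imread("pics/top0.png")[130:270,150:430];cv2.imwrite("pics/crop.png",cv2.resize(im,(800,400),interpolation=cv2.INTER_CUBIC))
E
```

```text
top large (0, None)
top medium (0, None)
top small (0, None)
top round (0, None)
side large (34, array([0.4858, 0.1308, 0.0997]), array([0.4862, 0.1286, 0.1001]), array([21., 29., 11.]), (238.0, 180.5))
side medium (55, array([ 0.5841, -0.1119,  0.085 ]), array([ 0.584 , -0.1119,  0.0852]), array([24., 29., 11.]), (284.25, 240.0))
side small (85, array([ 0.4827, -0.34  ,  0.0705]), array([ 0.483 , -0.3391,  0.0708]), array([27., 27., 10.]), (265.9032287597656, 320.7742004394531))
side round (15, array([0.5848, 0.3328, 0.0891]), array([0.5851, 0.3318, 0.0895]), array([17., 18.,  8.]), (256.5, 135.5))
[[-0.956  0.292 -0.   ]
 [ 0.292  0.956 -0.   ]
 [-0.    -0.    -1.   ]]
```

View pics/crop.png

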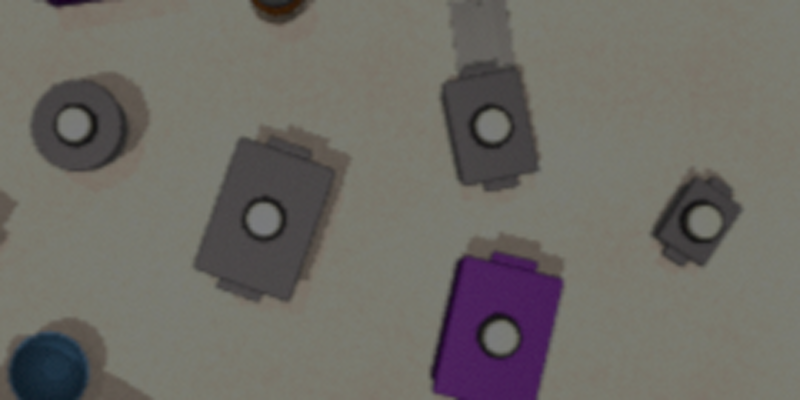

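The crop shows grey rectangular tubs with buttons at about (264,219) large, (492,126) medium and (705,221) small. The purple one is at (500,337) and the round one at (74,124). The choice holds; I refine the top view with a threshold suited to its darker picture.

```bash
python3 - <<'E'
from h import *
q=np.load("top0.npz");im=q["im"];d=q["d"]
P=pts("top",d)
for k,w in B.items():
    u,v=proj("top",w).astype(int); 
    m=(im.min(-1)>115)&(np.hypot(P[...,0]-w[0],P[...,1]-w[1])<.026)
    Q=P[m]; print(k,im[v,u],P[v,u].round(4),len(Q),Q.mean(0).round(4) if len(Q) else '',(np.ptp(Q,0)*1e3).round() if len(Q) else '')
    print(np.median(Q[:,2]) if len(Q) else '')
R=np.array([[-.956,.292],[.292,.956]])
E
```

```text
large [121 122 122] [0.4907 0.1279 0.098 ] 70 [0.4862 0.1314 0.1003] [27. 24. 11.]
0.10048410951886344
medium [121 121 118] [ 0.5845 -0.1107  0.086 ] 44 [ 0.5834 -0.1089  0.0853] [22. 21.  8.]
0.08568797777976234
small [121 122 114] [ 0.4848 -0.3386  0.0689] 7 [ 0.4808 -0.331   0.0692] [9. 5. 7.]
0.06934742322018494
round [121 121 119] [0.5873 0.3278 0.0914] 56 [0.586  0.3326 0.0903] [22. 21.  9.]
0.09005371578991117
```

>>> jog_arm --commands '[{"slide": [-15, -10, 0], "fingers": 0}, {"slide": [-27, -18, 0], "fingers": 0}, {"slide": [-27, -18, 0], "fingers": 0}, {"slide": [-27, -18, 0], "fingers": 0}, {"slide": [-27, -18, 0], "fingers": 0}, {"slide": [-27, -18, 0], "fingers": 0}, {"slide": [-27, -18, 0], "fingers": 0}, {"slide": [-27, -18, 0], "fingers": 0}]' --newtons 20

```text
validation failed for argument at $.co...
```

>>> jog_arm --commands '[{"slide": [-27, -18, 0], "fingers": 0}, {"slide": [-27, -18, 0], "fingers": 0}, {"slide": [-27, -18, 0], "fingers": 0}, {"slide": [-27, -18, 0], "fingers": 0}, {"slide": [-27, -18, 0], "fingers": 0}, {"slide": [-27, -18, 0], "fingers": 0}, {"slide": [-27, -18, 0], "fingers": 0}, {"slide": [-20, -12, 0], "fingers": 0}]'

```text
validation failed for argument at $.co...
```

>>> jog_arm --commands '[{"slide": [-14, -9, 20], "fingers": 0}, {"slide": [0, 0, 30], "fingers": 0}, {"slide": [0, 0, 20], "fingers": 0}, {"slide": [0, 0, 0], "fingers": 0}]'

```text
validation failed for argument at $.co...
```

```bash
cat >> h.py <<'E'
from scipy.spatial.transform import Rotation
def go(x,y,ztop):
    s=arm.state();M=Rotation.from_rotvec(s["tcp_rot"]).as_matrix();tip=s["tool_pos"]+M@[0,0,.173]
    print("t",s["time_s"],"tip",tip.round(4),"tool shift mm",(M.T@(np.array([x,y,ztop])-tip)*1e3).round(1),"F",s["ft_force"].round(2),s["grip_width"])
E
python3 - <<'E'
from h import *
go(.487,.130,.101)
E
```

```text
t 0.5 tip [0.1609 0.5259 0.2317] tool shift mm [-427.7 -283.2  130.7] F [ 0.27 -1.08  0.05] 0.08578652317045284
```

>>> jog_arm --commands '[{"slide": [-15, -10, 0], "twist": 0, "fingers": 0}, {"slide": [-27, -18, 0], "twist": 0, "fingers": 0}, {"slide": [-27, -18, 0], "twist": 0, "fingers": 0}, {"slide": [-27, -18, 0], "twist": 0, "fingers": 0}, {"slide": [-27, -18, 0], "twist": 0, "fingers": 0}, {"slide": [-27, -18, 0], "twist": 0, "fingers": 0}, {"slide": [-27, -18, 0], "twist": 0, "fingers": 0}, {"slide": [-27, -18, 0], "twist": 0, "fingers": 0}]' --newtons 20

```text
time_s: 1.17
tool_pos: [0.3168, 0.3349, 0.4049]
tcp_rot: [0.464, 3.107, 0.0]
ft_force: [0.5, 0.6, -0.8]
grip_width: -0.0001
grasp_force: 0.0
```

>>> jog_arm --commands '[{"slide": [-27, -18, 0], "twist": 0, "fingers": 0}, {"slide": [-27, -18, 0], "twist": 0, "fingers": 0}, {"slide": [-27, -18, 0], "twist": 0, "fingers": 0}, {"slide": [-27, -18, 0], "twist": 0, "fingers": 0}, {"slide": [-27, -18, 0], "twist": 0, "fingers": 0}, {"slide": [-27, -18, 0], "twist": 0, "fingers": 0}, {"slide": [-27, -18, 0], "twist": 0, "fingers": 0}, {"slide": [-20, -12, 0], "twist": 0, "fingers": 0}]'

```text
time_s: 1.83
tool_pos: [0.4769, 0.141, 0.4048]
tcp_rot: [0.467, 3.106, -0.0]
ft_force: [0.6, -0.2, -0.0]
grip_width: 0.0002
grasp_force: 0.0
```

>>> jog_arm --commands '[{"slide": [-14, -9, 30], "twist": 0, "fingers": 0}, {"slide": [0, 0, 40], "twist": 0, "fingers": 0}, {"slide": [0, 0, 25], "twist": 0, "fingers": 0}, {"slide": [0, 0, 0], "twist": 0, "fingers": 0}]'

```text
time_s: 2.17
tool_pos: [0.4857, 0.13, 0.3054]
tcp_rot: [-0.464, -3.098, 0.002]
ft_force: [-0.9, -0.4, -0.5]
grip_width: -0.0001
grasp_force: 0.0
```

```bash
python3 - <<'E'
from h import *
go(.487,.130,.101)
im,_=arm.get_image("side");cv2.imwrite("pics/s1.png",cv2.resize(im[110:230,160:320,::-1],(800,600)))
E
```

```text
t 2.1667 tip [0.4841 0.13   0.1324] tool shift mm [-3.   1.  31.4] F [-0.93 -0.41 -0.5 ] -6.809797135749878e-05
```

View pics/s1.png

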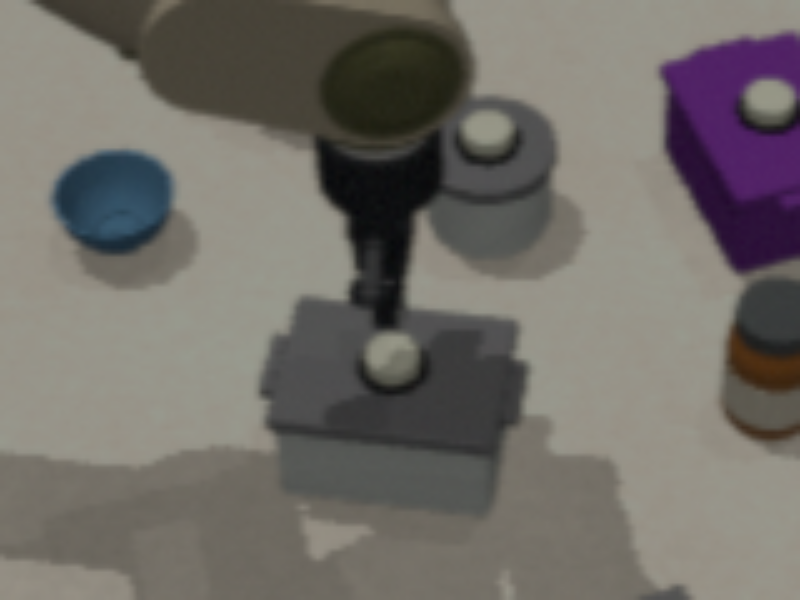

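The shut fingers stand over the large tub's button (crop ~(390,360)); tip at (385,320), 31 mm above it.

>>> jog_arm --commands '[{"slide": [-2, 1, 14], "twist": 0, "fingers": 0}, {"slide": [0, 0, 9], "twist": 0, "fingers": 0}, {"slide": [0, 0, 4], "twist": 0, "fingers": 0}, {"slide": [0, 0, 2], "twist": 0, "fingers": 0}, {"slide": [0, 0, 2], "twist": 0, "fingers": 0}, {"slide": [0, 0, 2], "twist": 0, "fingers": 0}, {"slide": [0, 0, 2], "twist": 0, "fingers": 0}, {"slide": [0, 0, 0], "twist": 0, "fingers": 0}]'

```text
time_s: 2.88
tool_pos: [0.4886, 0.1308, 0.2747]
tcp_rot: [0.464, 3.107, 0.0]
ft_force: [-0.4, 0.2, 0.4]
grip_width: -0.0002
grasp_force: 0.0
```

>>> jog_arm --commands '[{"slide": [0, 0, 1.5], "twist": 0, "fingers": 0}, {"slide": [0, 0, 1.5], "twist": 0, "fingers": 0}, {"slide": [0, 0, 1.5], "twist": 0, "fingers": 0}, {"slide": [0, 0, 1], "twist": 0, "fingers": 0}, {"slide": [0, 0, 0], "twist": 0, "fingers": 0}, {"slide": [0, 0, 0], "twist": 0, "fingers": 0}]'

```text
time_s: 3.38
tool_pos: [0.4887, 0.1308, 0.2693]
tcp_rot: [0.464, 3.107, 0.0]
ft_force: [0.2, -0.2, 2.7]
grip_width: 0.0004
grasp_force: 1.2
```

Contact, and the button is sliding at about 3 N as expected.

>>> jog_arm --commands '[{"slide": [0, 0, 1.5], "twist": 0, "fingers": 0}, {"slide": [0, 0, 1.5], "twist": 0, "fingers": 0}, {"slide": [0, 0, 1], "twist": 0, "fingers": 0}, {"slide": [0, 0, 0.5], "twist": 0, "fingers": 0}, {"slide": [0, 0, 0], "twist": 0, "fingers": 0}, {"slide": [0, 0, 0], "twist": 0, "fingers": 0}]'

```text
time_s: 3.88
tool_pos: [0.4887, 0.1308, 0.2648]
tcp_rot: [0.464, 3.107, 0.0]
ft_force: [-0.2, -0.2, 3.4]
grip_width: 0.0002
grasp_force: 2.0
```

>>> jog_arm --commands '[{"slide": [0, 0, 0.5], "twist": 0, "fingers": 0}, {"slide": [0, 0, 0.5], "twist": 0, "fingers": 0}, {"slide": [0, 0, 0], "twist": 0, "fingers": 0}, {"slide": [0, 0, 0], "twist": 0, "fingers": 0}]'

```text
time_s: 4.22
tool_pos: [0.4887, 0.1308, 0.264]
tcp_rot: [0.464, 3.107, 0.0]
ft_force: [-0.5, 0.5, 6.1]
grip_width: 0.0
grasp_force: 3.0
```

6.1 N and climbing steeply with travel: on the stop. Retreat and go to the medium tub.

>>> jog_arm --commands '[{"slide": [0, 0, -10], "twist": 0, "fingers": 0}, {"slide": [0, 0, -25], "twist": 0, "fingers": 0}, {"slide": [-12, -15, -15], "twist": 0, "fingers": 0}, {"slide": [-20, -25, 0], "twist": 0, "fingers": 0}, {"slide": [-20, -25, 0], "twist": 0, "fingers": 0}, {"slide": [-20, -25, 0], "twist": 0, "fingers": 0}, {"slide": [-20, -25, 0], "twist": 0, "fingers": 0}, {"slide": [-20, -25, 0], "twist": 0, "fingers": 0}]'

```text
time_s: 4.88
tool_pos: [0.555, -0.0373, 0.3132]
tcp_rot: [-0.464, -3.106, -0.0]
ft_force: [0.9, 0.9, 0.3]
grip_width: 0.0
grasp_force: 0.0
```

>>> jog_arm --commands '[{"slide": [-20, -25, 0], "twist": 0, "fingers": 0}, {"slide": [-18, -22, 0], "twist": 0, "fingers": 0}, {"slide": [-12, -16, 0], "twist": 0, "fingers": 0}, {"slide": [0, 0, 15], "twist": 0, "fingers": 0}, {"slide": [0, 0, 10], "twist": 0, "fingers": 0}, {"slide": [0, 0, 0], "twist": 0, "fingers": 0}, {"slide": [0, 0, 0], "twist": 0, "fingers": 0}]'

```text
time_s: 5.47
tool_pos: [0.584, -0.1101, 0.288]
tcp_rot: [-0.463, -3.105, -0.001]
ft_force: [-0.1, 0.0, -0.2]
grip_width: -0.0001
grasp_force: 0.0
```

```bash
python3 - <<'E'
from h import *
go(.584,-.111,.086)
im,d=arm.get_image("side");cv2.imwrite("pics/s2.png",cv2.resize(im[150:270,190:350,::-1],(800,600)))
w=B["large"];print(meas("side",im,d,w,.093)); print(meas("side",im,d,B["medium"],.086))
E
```

```text
t 5.4667 tip [ 0.5836 -0.1099  0.115 ] tool shift mm [-0.8 -0.9 29. ] F [-0.13  0.   -0.25] -7.086143602578617e-05
(0, None)
(0, None)
```

View pics/s2.png

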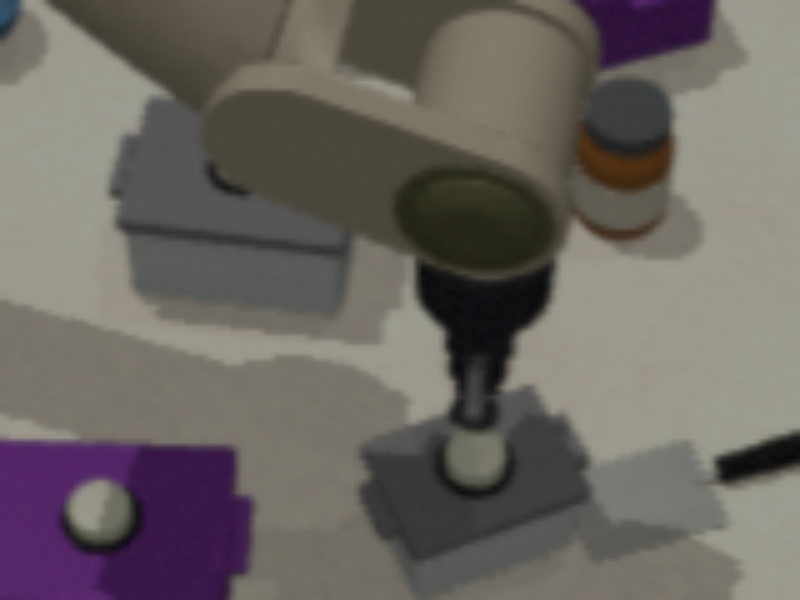

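The tip hovers over the medium button (crop ~(475,460)); the jar and spatula are clear. Total travel to press is about 40 mm.

>>> jog_arm --commands '[{"slide": [0, -1, 14], "twist": 0, "fingers": 0}, {"slide": [0, 0, 9], "twist": 0, "fingers": 0}, {"slide": [0, 0, 4], "twist": 0, "fingers": 0}, {"slide": [0, 0, 1.5], "twist": 0, "fingers": 0}, {"slide": [0, 0, 1.5], "twist": 0, "fingers": 0}, {"slide": [0, 0, 1.5], "twist": 0, "fingers": 0}, {"slide": [0, 0, 1.5], "twist": 0, "fingers": 0}, {"slide": [0, 0, 0], "twist": 0, "fingers": 0}]'

```text
time_s: 6.18
tool_pos: [0.5839, -0.1115, 0.256]
tcp_rot: [0.464, 3.107, 0.0]
ft_force: [-1.0, 1.4, 2.6]
grip_width: 0.0
grasp_force: 1.3
```

>>> jog_arm --commands '[{"slide": [0, 0, 1.5], "twist": 0, "fingers": 0}, {"slide": [0, 0, 1.5], "twist": 0, "fingers": 0}, {"slide": [0, 0, 1.5], "twist": 0, "fingers": 0}, {"slide": [0, 0, 1], "twist": 0, "fingers": 0}, {"slide": [0, 0, 0], "twist": 0, "fingers": 0}, {"slide": [0, 0, 0], "twist": 0, "fingers": 0}]'

```text
time_s: 6.68
tool_pos: [0.5839, -0.1116, 0.2503]
tcp_rot: [0.464, 3.107, 0.0]
ft_force: [0.7, 2.0, 2.6]
grip_width: 0.0001
grasp_force: 1.5
```

>>> jog_arm --commands '[{"slide": [0, 0, 1], "twist": 0, "fingers": 0}, {"slide": [0, 0, 0.5], "twist": 0, "fingers": 0}, {"slide": [0, 0, 0], "twist": 0, "fingers": 0}, {"slide": [0, 0, 0], "twist": 0, "fingers": 0}, {"slide": [0, 0, 0], "twist": 0, "fingers": 0}]'

```text
time_s: 7.1
tool_pos: [0.5839, -0.1116, 0.2491]
tcp_rot: [0.464, 3.106, 0.0]
ft_force: [0.3, 2.4, 4.1]
grip_width: -0.0003
grasp_force: 2.9
```

>>> jog_arm --commands '[{"slide": [0, 0, 0.4], "twist": 0, "fingers": 0}, {"slide": [0, 0, 0], "twist": 0, "fingers": 0}, {"slide": [0, 0, 0], "twist": 0, "fingers": 0}]'

```text
time_s: 7.35
tool_pos: [0.5839, -0.1116, 0.2488]
tcp_rot: [0.464, 3.106, -0.0]
ft_force: [-0.7, 2.7, 7.3]
grip_width: -0.0
grasp_force: 3.3
```

On the stop at the matching height. On to the small tub.

>>> jog_arm --commands '[{"slide": [0, 0, -10], "twist": 0, "fingers": 0}, {"slide": [0, 0, -25], "twist": 0, "fingers": 0}, {"slide": [2, -16, -15], "twist": 0, "fingers": 0}, {"slide": [4, -30, 0], "twist": 0, "fingers": 0}, {"slide": [4, -30, 0], "twist": 0, "fingers": 0}, {"slide": [4, -30, 0], "twist": 0, "fingers": 0}, {"slide": [4, -30, 0], "twist": 0, "fingers": 0}, {"slide": [4, -30, 0], "twist": 0, "fingers": 0}]'

```text
time_s: 8.02
tool_pos: [0.5134, -0.2654, 0.2986]
tcp_rot: [-0.464, -3.107, 0.001]
ft_force: [-0.3, 0.2, 0.1]
grip_width: 0.0006
grasp_force: 0.0
```

>>> jog_arm --commands '[{"slide": [4, -30, 0], "twist": 0, "fingers": 0}, {"slide": [2, -30, 0], "twist": 0, "fingers": 0}, {"slide": [2, -21, 0], "twist": 0, "fingers": 0}, {"slide": [0, 0, 15], "twist": 0, "fingers": 0}, {"slide": [0, 0, 10], "twist": 0, "fingers": 0}, {"slide": [0, 0, 0], "twist": 0, "fingers": 0}, {"slide": [0, 0, 0], "twist": 0, "fingers": 0}]'

```text
time_s: 8.6
tool_pos: [0.4831, -0.3386, 0.2729]
tcp_rot: [-0.463, -3.106, -0.001]
ft_force: [-0.3, -0.2, 1.2]
grip_width: 0.0002
grasp_force: 0.0
```

```bash
python3 - <<'E'
from h import *
go(.483,-.339,.071)
im,d=arm.get_image("side");cv2.imwrite("pics/s3.png",cv2.resize(im[160:370,140:420,::-1],(800,600)))
print(meas("side",im,d,B["large"],.093)); print(meas("side",im,d,B["medium"],.078))
E
```

```text
t 8.6 tip [ 0.4829 -0.3384  0.0999] tool shift mm [-0.3 -0.6 28.9] F [-0.3  -0.15  1.18] 0.00018651508260100717
(50, array([0.4857, 0.1301, 0.0922]), array([0.4858, 0.1321, 0.0927]), array([27., 29., 13.]), (238.0, 182.0))
(0, None)
```

View pics/s3.png

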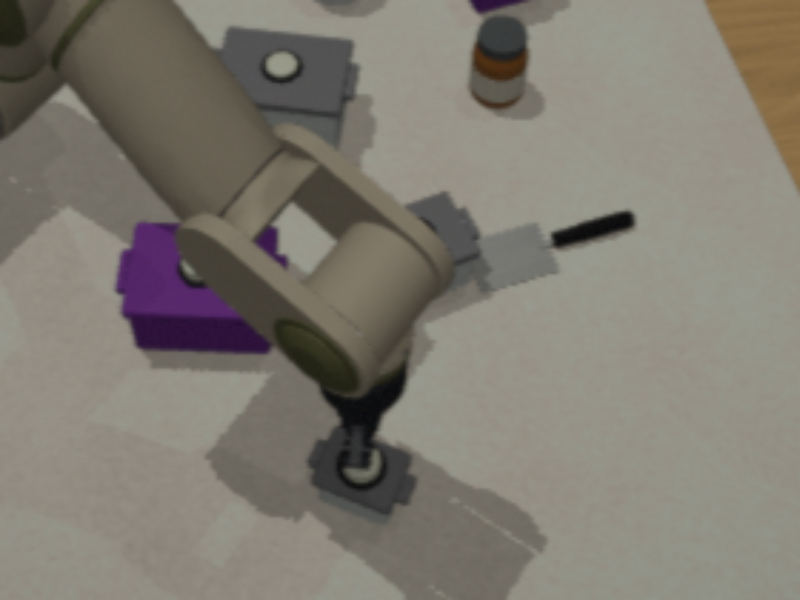

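The large button is now down (z 0.092 to 0.093, same xy), and the tip is over the small button (crop ~(360,465)). Pressing about 39.5 mm in total.

>>> jog_arm --commands '[{"slide": [0, 0, 14], "twist": 0, "fingers": 0}, {"slide": [0, 0, 9], "twist": 0, "fingers": 0}, {"slide": [0, 0, 4], "twist": 0, "fingers": 0}, {"slide": [0, 0, 1.5], "twist": 0, "fingers": 0}, {"slide": [0, 0, 1.5], "twist": 0, "fingers": 0}, {"slide": [0, 0, 1.5], "twist": 0, "fingers": 0}, {"slide": [0, 0, 1.5], "twist": 0, "fingers": 0}, {"slide": [0, 0, 0], "twist": 0, "fingers": 0}]'

```text
time_s: 9.32
tool_pos: [0.483, -0.339, 0.2405]
tcp_rot: [0.464, 3.107, 0.0]
ft_force: [-0.1, 1.5, 3.0]
grip_width: -0.0001
grasp_force: 1.3
```

>>> jog_arm --commands '[{"slide": [0, 0, 1.5], "twist": 0, "fingers": 0}, {"slide": [0, 0, 1.5], "twist": 0, "fingers": 0}, {"slide": [0, 0, 1.5], "twist": 0, "fingers": 0}, {"slide": [0, 0, 1], "twist": 0, "fingers": 0}, {"slide": [0, 0, 0], "twist": 0, "fingers": 0}, {"slide": [0, 0, 0], "twist": 0, "fingers": 0}]'

```text
time_s: 9.82
tool_pos: [0.483, -0.3391, 0.2349]
tcp_rot: [0.464, 3.107, -0.0]
ft_force: [0.2, 1.6, 5.3]
grip_width: 0.0001
grasp_force: 1.9
```

>>> jog_arm --commands '[{"slide": [0, 0, 0.5], "twist": 0, "fingers": 0}, {"slide": [0, 0, 0.5], "twist": 0, "fingers": 0}, {"slide": [0, 0, 0], "twist": 0, "fingers": 0}, {"slide": [0, 0, 0], "twist": 0, "fingers": 0}]'

```text
time_s: 10.15
tool_pos: [0.483, -0.3391, 0.2341]
tcp_rot: [0.464, 3.106, -0.0]
ft_force: [0.5, 2.1, 5.2]
grip_width: -0.0
grasp_force: 2.9
```

>>> jog_arm --commands '[{"slide": [0, 0, 0.4], "twist": 0, "fingers": 0}, {"slide": [0, 0, 0], "twist": 0, "fingers": 0}, {"slide": [0, 0, 0], "twist": 0, "fingers": 0}]'

```text
time_s: 10.4
tool_pos: [0.483, -0.3391, 0.2338]
tcp_rot: [0.464, 3.106, -0.0]
ft_force: [0.9, 3.7, 5.8]
grip_width: 0.0001
grasp_force: 3.2
```

>>> jog_arm --commands '[{"slide": [0, 0, -10], "twist": 0, "fingers": 0}, {"slide": [0, 0, -30], "twist": 0, "fingers": 0}, {"slide": [0, 0, -40], "twist": 0, "fingers": 0}, {"slide": [20, -20, -20], "twist": 0, "fingers": 0}, {"slide": [25, -25, 0], "twist": 0, "fingers": 0}, {"slide": [25, -25, 0], "twist": 0, "fingers": 0}, {"slide": [25, -25, 0], "twist": 0, "fingers": 0}, {"slide": [20, -25, 0], "twist": 0, "fingers": 0}]'

```text
time_s: 11.07
tool_pos: [0.3359, -0.4206, 0.3339]
tcp_rot: [-0.465, -3.106, 0.001]
ft_force: [1.4, -0.9, -0.3]
grip_width: 0.0002
grasp_force: 0.0
```

>>> jog_arm --commands '[{"slide": [20, -20, 0], "twist": 0, "fingers": 0}, {"slide": [10, -10, 0], "twist": 0, "fingers": 0}, {"slide": [0, 0, 0], "twist": 0, "fingers": 0}, {"slide": [0, 0, 0], "twist": 0, "fingers": 0}]'

```text
time_s: 11.4
tool_pos: [0.2999, -0.4404, 0.3336]
tcp_rot: [-0.467, -3.107, 0.0]
ft_force: [0.2, 0.3, -0.2]
grip_width: -0.0002
grasp_force: 0.0
```

```bash
python3 - <<'E'
from h import *
Z={"large":.093,"medium":.078,"small":.063,"round":.091}
for n in("side","top"):
    im,d=arm.get_image(n);cv2.imwrite(f"pics/end_{n}.png",cv2.resize(im[:,:,::-1],(800,600)))
    P=pts(n,d)
    for k,w in B.items():
        print(n,k,meas(n,im,d,w,Z[k])[:3]); 
        u,v=proj(n,(w[0],w[1],Z[k])).round().astype(int);print("  med z",np.median(P[v-2:v+3,u-2:u+3,2]).round(4))
E
```

```text
side large (50, array([0.4856, 0.1311, 0.0917]), array([0.4858, 0.1296, 0.0914]))
  med z 0.0916
side medium (69, array([ 0.5849, -0.1109,  0.0768]), array([ 0.5847, -0.11  ,  0.0761]))
  med z 0.0765
side small (100, array([ 0.4831, -0.3396,  0.0622]), array([ 0.4831, -0.3396,  0.0617]))
  med z 0.0617
side round (35, array([0.5857, 0.3341, 0.0896]), array([0.5864, 0.3319, 0.0897]))
  med z 0.09
top large (58, array([0.486 , 0.1312, 0.0924]), array([0.4862, 0.1311, 0.0925]))
  med z 0.0925
top medium (18, array([ 0.5813, -0.1073,  0.0775]), array([ 0.5836, -0.1075,  0.0782]))
  med z 0.0768
top small (0, None)
  med z 0.0624
top round (37, array([0.5833, 0.331 , 0.0904]), array([0.5841, 0.3325, 0.09  ]))
  med z 0.09
```

View pics/end_side.png

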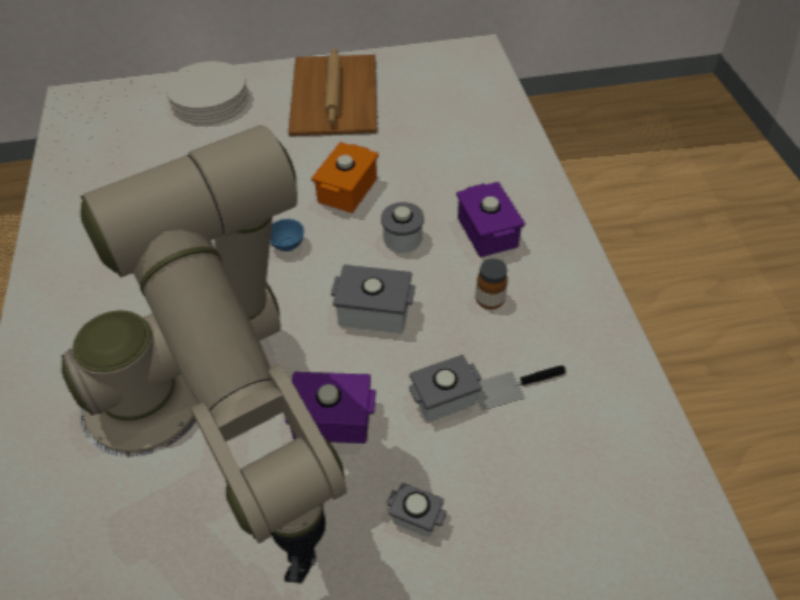

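All three rectangular tubs' buttons read about 8 mm lower. The round one is still up at 0.090, nothing has shifted, and the gripper is clear at (300,570).

```bash
python3 -c "
from workcell import arm
print(arm.close_job())"
```

```text
the job is handed in; nothing more can be done
None
```

I pressed the large, medium and small rectangular tubs' buttons fully down, in that order and at no more than about 7 N; the round tub's button is still up, nothing else moved, and the job is handed in.

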